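Jack up the ant rack so its moat dishes can be changed

ROBOT

A 6-joint arm with a two-finger parallel gripper is mounted at the origin on the work surface. World frame = base frame: x ahead of the robot, y to its left, z up, the work surface at z = 0. Lengths are in m, angles in rad, forces in N, time in s.
With the tool pointing down it reaches from about 0.35 to 1 m from the base axis. Payload 7.1 kg.
Tool frame: the origin (TCP) lies on the centre line of the jaws, within the pads' length; the fingertips stand 25 mm ahead of it and the grasp point (between the pads) lies 6 mm ahead of it (tips_ahead is the distance from the TCP to the fingertips, in m); z points along the fingers, y is the line along which they close (so a half turn about z gives the same grasp; the last joint's range is limited). The gripper opens to 85 mm and grips with 20 to 120 N. Pads are 22 mm wide; open, the fingers measure 114 mm over their backs; the gripper's body (76 mm by 85 mm) begins 54 mm behind the grasp point. The pads swing forward as they close: fully open they stand 13 mm farther back than shut.
Start: joints at [-1.256, 0.423, 1.63, -0, 1.089, -0.019], TCP at [0.205, -0.59, 0.256] pointing down, gripper open.
Joint ranges: [-3, 3], [-0.9, 2.11], [0.09, 2.58], [-1.31, 4.45], [0.11, 2.69], [-2.54, 2.54]. Speed limits (rad/s): [2.39, 2.39, 3.01, 3.14, 3.14, 3.14].

INTERFACE

Orientations are given as [roll, pitch, yaw] about the fixed x, y, z axes, in that order (R = Rz(yaw) Ry(pitch) Rx(roll)).
In Python, from bench import * gives the robot as it stands. The module is installed in compiled form; this text tells all that it offers.
- The arm moves only by the tool apply_moves, never from a script. Its arguments are lists of equal length, an entry for each row: "slide": the shift along the tool's x, y, z in m, a list of three; "turn": the turn, a rotation vector about the tool's x, y, z in degrees, a list of three; "claw": the closure, from 0 (fully open) to 1 (shut). In form: {"slide": [[tx, ty, tz], ...], "turn": [[rx, ry, rz], ...], "claw": [claw, ...]}. A call has 1 to 10 rows; each row shifts and turns the commanded pose from where the row before left it, along the tool's axes as they then stand; what a row does not reach is not made up. A row lasts 1/12 s, in which the tool goes at most 41.7 mm and 7.16 degrees, less where a joint would pass 70% of its speed; a pose out of reach is approached as far as the arm can. A call is refused whole if a number of a shift passes 0.0417 or a number of a turn 7.16, either way. A call with a gripper value outside its range is refused whole. The fingers move at their own pace and stop on an object; the grip force is fixed at half the most. Time passes only in rows, so rows that do not move let the fingers close. It gives the time, the measured TCP pose, the force, the opening and the grip force at its end, in the units of the state.
- state(): the state, without advancing time (a new reading comes with each control period).
- capture(name): name is "scene" or "side" or "wrist"; returns a dict with "image" (480x640x3 uint8, red, green, blue), "depth" (480x640 float32, m along the optical axis (not along the pixel's ray), 0 where there is no reading), "fx", "fy", "cx", "cy" (pixels), "view" (4x4, takes a point from world to camera coordinates); the wrist camera has in their place "T_tool_cam" (4x4, takes a point from camera to tool coordinates, whose origin is the TCP and whose axes are the flange's). Camera axes: x right, y down, z forward; pixel columns grow to the right and rows downward; lengths in m; the calibration is good to about 2 mm. A picture is of the moment at which its call begins: read the wrist's pose just before it.
- job_done(): hands the job in; it is judged then, once.
The state is a dict: "clock": time; "joints": joint angles; "joint_velocities": joint speeds; "joint_torque": joint torques, N m; "tool_pos": TCP position; "eef_rot": TCP orientation; "contact_force": force on the tool from outside, world axes, zero at the start; "moment": the same for the moment, N m; "gripper_width": finger opening in m; "gripper_force": force on a finger pad.
Only numpy, scipy, OpenCV 4.12 (cv2) and the standard library are available. Lean on these libraries where they do the work, as an engineer would, in place of code of your own. Each camera call takes 0.05 s, during which the arm holds its last target. There are 200 camera calls.

TASK

The moat dishes under the jack side of this ant rack are due for a change: first shut the nest box's blue lid so that nothing gets out when the rack tips, then slide the red jack until its saddle stands centred under the lift pad (under the yellow plate with the red cross) and pump its handle until both feet on that side hang clear above the rims of their dishes. Finish with the handle held pressed right down at the end of a stroke and stay there holding it, hands off the rack, with the jack alone carrying it, while a colleague changes the dishes. Leave the wash bottle, the beaker and the stack of clean dishes where they stand.

Things in the scene. Friction and masses are not known exactly. Their poses are not given: they have to be found in the camera images.
- rack: Low chrome wire rack, 330 (x) by 360 mm (y), deck 105 mm and posts 148 mm above the bench, carrying a green tub and a white nest box (5 kg in all). It tips about its two +y feet. Origin: between those feet, 4 mm above the bench. Its -y side is the jack side, with feet (32 mm wide) at x = +/-150, y = -330 mm in white dishes 72 mm wide.
- pad (a point): Centre of the underside of the lift pad: round black rubber, 46 mm wide, under a yellow plate with a red cross (64 x 66 mm, its top 89 mm above the bench) in the middle of the rack's -y side. At rest 78 mm above the bench and 373 mm in the rack's -y direction from its origin. As it rises 20 mm it wanders about 4 mm in the rack's +y direction.
- foot_near (a point): Underside of the jack-side foot at the rack's -x corner: 4 mm above the bench at rest, standing in a white moat dish whose rim is 16 mm above the bench.
- foot_far (a point): Underside of the jack-side foot at the rack's +x corner, likewise 4 mm above the bench at rest in a dish with its rim at 16 mm.
- nest_lid (a joint): Opening angle of the nest box's blue lid, rad: 0 shut, about 1.0 to 1.3 at the start, 1.7 at most. Its stiff hinge keeps it where it is left; some 2 to 3 N at the free edge move it. It is shut by pushing on its outer face.
- lid_hinge (a point): Middle of the lid's hinge line, at half the lid's thickness, 182 mm above the bench. The hinge runs along the rack's x; the lid (226 mm along the hinge, 160 mm to its free edge, 5 mm thick) lies in the rack's -y direction when shut, on a box 220 x 150 x 75 mm. Behind the hinge (+y) the green tub's rim is 180 mm above the bench.
- lid_edge (a point): Middle of the lid's free edge, 158 mm from lid_hinge; open, it stands above and to the -y side of the hinge.
- jack: Red hand-pump jack, about 1 kg, loose on the bench: base plate 222 x 90 x 10 mm, round housing (52 mm wide, 52 mm high) in front, pump handle behind. Origin: on the bench under the saddle's axis; x points forward, away from the handle. The plate spans x = -177 to +45 mm. It slides with 4 to 8 N and can be pushed and steered by its handle.
- saddle (a point): Centre of the top of the saddle, a dark steel disc 38 mm wide on the ram, over the jack's origin, 68 mm above the bench with the ram down. The ram rises 46 mm at most: about 9 mm with each full stroke of the handle, less with a part stroke; it stays up on the return stroke.
- pump_handle (a joint): Pump handle angle, rad: 0 at the top (handle rising at 0.80 rad to the rear), grows as it is pressed down, 0.60 at the bottom (still rising at 0.20 rad). A spring brings it back up when it is let go. Pressing it down takes 8 to 14 N at the grip.
- handle_grip (a point): Middle of the round black rubber grip of the pump handle, 20 mm thick, 90 mm long, 170 mm from the handle's pivot. The pivot is on the jack's centre line at x = -50, z = 44 mm, its axis along the jack's y. In the jack's frame the grip is at x = -168, z = 166 mm with the handle up, and x = -217, z = 78 mm pressed down.
- wash_bottle: White bottle with a yellow cap, 60 mm diameter, 150 mm high. To be left alone. Origin: centre of its underside.
- beaker: Clear plastic beaker, 76 mm diameter, 85 mm high. To be left alone. Origin: centre of its underside.
- dish_stack: Stack of clean white moat dishes, 76 mm diameter, 38 mm high. To be left alone. Origin: centre of its underside.

How it is judged:
On the way, in this order (a step that is already met when the one before it is completed fails the run):
1. the nest box's lid is shut (value of joint nest_lid below 0.05 rad), for 0.2 s.
2. the jack stands upright with its saddle centred under the lift pad (horizontal distance between saddle and pad below 0.015 m and angle between jack's own z axis and vertical below 0.06 rad), for 0.2 s.
3. both jack-side feet are lifted clear of their dishes' rims on the jack (height (world z) of each of foot_near, foot_far above 0.017 m and horizontal distance between saddle and pad below 0.015 m and contact force between jack and rack above 10 N), for 0.2 s.
At the end, for the whole second after the job is handed in: Lid shut (0.05 rad); both jack-side feet over 17 mm above the bench, past the rims; saddle within 15 mm of the pad's centre, jack flat and carrying the rack (over 10 N); fingers hold the handle down (past 0.45 of 0.60 rad, over 2 N); hand and arm off the rack; rack still (all of step 3 and value of joint nest_lid below 0.05 rad and angle between jack's own z axis and vertical below 0.06 rad and value of joint pump_handle above 0.45 rad and contact force between the fingers and jack above 2 N and contact force between each of the arm, the fingers and rack below 1 N and linear speed of rack below 0.02 m/s); the arm keeps its last pose, push and grip.
It fails at once if the wash bottle is pushed away or tipped (distance of wash_bottle from where it was at the start of the episode above 0.03 m or angle between wash_bottle's own z axis and vertical above 0.3 rad).
It fails at once if the beaker is pushed away or tipped (distance of beaker from where it was at the start of the episode above 0.03 m or angle between beaker's own z axis and vertical above 0.3 rad).
It fails at once if the stack of clean dishes is pushed away or tipped (distance of dish_stack from where it was at the start of the episode above 0.03 m or angle between dish_stack's own z axis and vertical above 0.3 rad).
It also fails if it takes over 61 s, if anything falls off the work surface, if the arm or the gripper's body presses on something with over 40 N, if the wrist force passes 120 N, or if a joint passes its speed limit or range.

## Working session

There is one attempt and no reset: what is moved stays moved. The work goes in short steps, Python scripts to look and compute and a tool call to move; the robot and the scene stay as the last step left them, time stands still between calls to the robot, and variables do not carry over. Pictures are saved under pics/ and viewed, at most 10 in all, crops included, and the job is handed in when it is done.

Besides the shell and the picture viewer there is one more tool, called after "Call:" as name(argument=value, ...) on one line, values as JSON. apply_moves: Moves the arm, as the interface text tells. Its arguments: {"type":"object","properties":{"slide":{"type":"array"},"turn":{"type":"array"},"claw":{"type":"array"}},"required":["slide","turn","claw"]}

```bash
mkdir -p pics
cat > h.py <<'E'
from bench import *
import numpy as np, cv2
from scipy.spatial.transform import Rotation as R
def grab(n):
    s=state(); c=capture(n)
    if n=="wrist":
        T=np.eye(4);T[:3,:3]=R.from_euler('xyz',s['eef_rot']).as_matrix();T[:3,3]=s['tool_pos']
        c['cw']=T@c['T_tool_cam']
    else: c['cw']=np.linalg.inv(c['view'])
    d=c['depth'];v,u=np.mgrid[0:480,0:640]
    P=np.stack([(u-c['cx'])/c['fx']*d,(v-c['cy'])/c['fy']*d,d],-1)
    c['P']=P@c['cw'][:3,:3].T+c['cw'][:3,3]; c['P'][d==0]=np.nan
    return c
def save(c,name): cv2.imwrite('pics/'+name,c['image'][:,:,::-1])
E
python3 - <<'E'
from h import *
import pickle
s=state();print(s)
for n in("scene","side"):
    c=grab(n);save(c,n+'0.png');np.savez(n+'0.npz',P=c['P'],im=c['image']);print(n,c['cw'].round(3))
E
```

```text
{'clock': 0.0, 'joints': array([-1.25600882e+00,  4.23847985e-01,  1.63069941e+00,  1.54643571e-05,
        1.08854537e+00, -1.90144943e-02]), 'joint_velocities': array([ 8.38683371e-04, -3.99062052e-05,  4.18084182e-05,  3.07240400e-04,
        1.11944523e-03, -1.69184842e-03]), 'joint_torque': array([ 2.08933081e-03, -5.57369721e+01, -2.81740487e+01,  1.61299863e-04,
        7.39295647e-03,  6.77465039e-06]), 'tool_pos': array([ 0.20463841, -0.59002141,  0.25553748]), 'eef_rot': array([-3.14009307e+00, -4.22095612e-05,  3.33794788e-01]), 'contact_force': array([-0.26242931, -0.53161114,  0.25998723]), 'moment': array([-0.0076915 , -0.03490766,  0.0414711 ]), 'gripper_force': 0.0, 'gripper_width': 0.08543405317977723}
scene [[ 0.774  0.494 -0.396  1.21 ]
 [ 0.633 -0.604  0.484 -0.687]
 [-0.    -0.625 -0.781  1.316]
 [ 0.     0.     0.     1.   ]]
side [[-0.725  0.493 -0.482  1.125]
 [ 0.689  0.512 -0.513  0.616]
 [-0.006 -0.704 -0.711  0.919]
 [ 0.     0.     0.     1.   ]]
```

View pics/scene0.png

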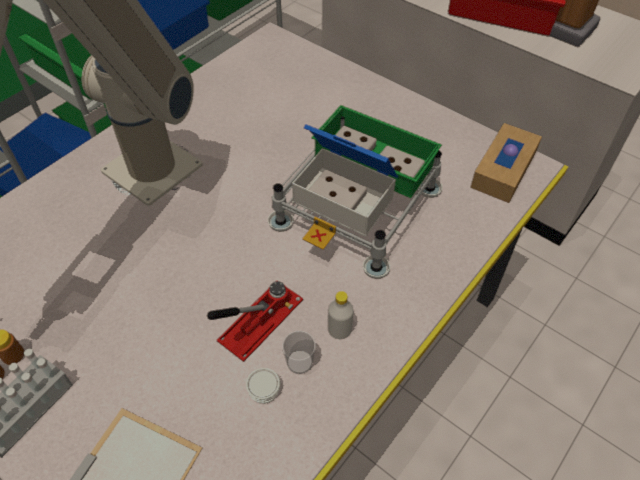

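View pics/side0.png

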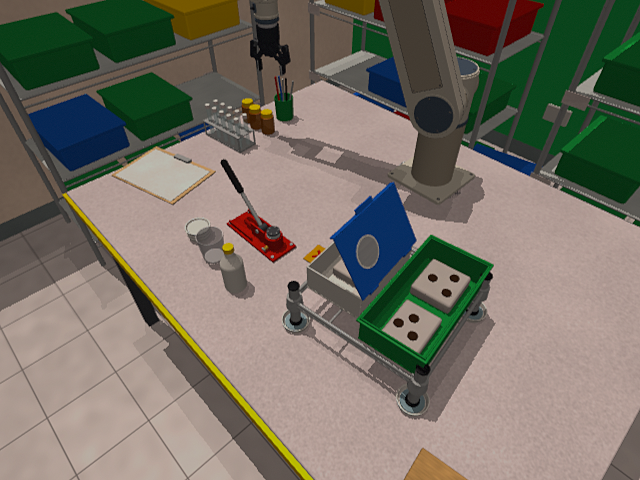

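The scene view shows the pad plate at (319,236), the jack's saddle near (277,290), its grip at (222,313), the bottle at (340,315), the beaker at (299,352) and the dish stack at (264,386). In the side view the lid is at (375,240).

```bash
python3 - <<'E'
from h import *
from sklearn import x if False else None
E
python3 - <<'E'
import numpy as np, cv2
from scipy import ndimage as nd
for n in("scene","side"):
    d=np.load(n+'0.npz');P=d['P'];im=d['im'];h=cv2.cvtColor(im,cv2.COLOR_RGB2HSV).astype(int)
    H,S,V=h[...,0],h[...,1],h[...,2];X,Y,Z=P[...,0],P[...,1],P[...,2]
    ok=np.isfinite(Z)&(X>.2)&(X<1.1)&(Y>-.6)&(Y<.45)
    M={'red_plate':((H<6)|(H>174))&(S>150)&(Z<.03)&(Z>.003),'yellow_plate':(H>12)&(H<30)&(S>140)&(Z>.07)&(Z<.105),
       'blue':(H>100)&(H<125)&(S>120)&(Z>.15),'green':(H>50)&(H<80)&(S>120)&(Z>.1)&(Z<.2),'cap':(H>20)&(H<33)&(S>150)&(Z>.12),
       'dark>.12':(V<50)&(Z>.125),'dark grip':(V<45)&(Z>.06)&(Z<.2)}
    for k,m in M.items():
        l,c=nd.label(m&ok)
        for i in range(1,c+1):
            q=P[l==i]
            if len(q)<25: continue
            vs,us=np.where(l==i)
            r=cv2.minAreaRect((q[:,:2]*1000).astype(np.float32))
            print(n,k,len(q),'px',int(us.mean()),int(vs.mean()),'mean',q.mean(0).round(3),'z',q[:,2].min().round(3),q[:,2].max().round(3),'rect',np.round(r[0]),np.round(r[1]),round(r[2],1))
    for k,(u,v) in ({'saddle':(277,288),'bottle':(340,297),'beakertop':(299,340),'stack':(264,383),'grip':(222,313),'lid':(350,150)} if n=='scene' else {'saddle':(273,232),'stack':(198,228),'grip':(231,176),'lid':(370,220)}).items():
        print(n,k,P[v-3:v+4:3,u-3:u+4:3].round(3).tolist())
E
```

```text
scene red_plate 1708 px 255 329 mean [ 0.62  -0.213  0.011] z 0.003 0.03 rect [ 614. -183.] [224.  86.] 88.0
scene red_plate 30 px 257 312 mean [ 0.595 -0.175  0.015] z 0.003 0.03 rect [ 597. -176.] [ 8. 21.] 0.5
scene yellow_plate 458 px 319 234 mean [0.595 0.062 0.089] z 0.08 0.105 rect [594.  60.] [66. 65.] 8.5
scene blue 1252 px 352 151 mean [0.579 0.211 0.262] z 0.156 0.33 rect [549. 246.] [267. 162.] 6.1
scene green 2822 px 388 143 mean [0.568 0.396 0.148] z 0.101 0.186 rect [553. 355.] [316. 163.] 7.6
scene green 48 px 317 146 mean [0.427 0.262 0.148] z 0.116 0.178 rect [431. 261.] [14. 28.] 89.1
scene cap 116 px 341 297 mean [ 0.776 -0.081  0.147] z 0.135 0.154 rect [774. -79.] [23. 29.] 37.9
scene dark>.12 38 px 340 117 mean [0.4   0.396 0.149] z 0.127 0.173 rect [400. 394.] [30. 11.] 79.3
scene dark>.12 52 px 330 127 mean [0.406 0.344 0.149] z 0.126 0.172 rect [407. 340.] [ 8. 54.] 5.5
scene dark>.12 25 px 437 155 mean [0.698 0.443 0.145] z 0.131 0.152 rect [697. 443.] [16.  9.] 33.7
scene dark>.12 57 px 277 187 mean [0.442 0.08  0.146] z 0.134 0.155 rect [439.  80.] [21. 2
[... 5043 characters left out ...]
5], [0.738, -0.304, 0.033], [0.731, -0.297, 0.034]], [[0.751, -0.299, 0.033], [0.767, -0.24, 0.084], [0.761, -0.233, 0.086]]]
side grip [[[0.617, -0.284, 0.182], [0.611, -0.278, 0.181], [0.477, -0.489, 0.001]], [[0.618, -0.285, 0.171], [0.612, -0.278, 0.171], [0.606, -0.273, 0.171]], [[0.515, -0.472, 0.004], [0.618, -0.271, 0.168], [0.61, -0.267, 0.166]]]
side lid [[[0.583, 0.197, 0.306], [0.575, 0.199, 0.302], [0.566, 0.2, 0.297]], [[0.585, 0.199, 0.3], [0.577, 0.201, 0.296], [0.568, 0.202, 0.291]], [[0.589, 0.204, 0.297], [0.579, 0.203, 0.29], [0.57, 0.205, 0.286]]]  File "<stdin>", line 2
    from sklearn import x if False else None
                          ^^
SyntaxError: invalid syntax
```

Call:
apply_moves(slide=[[0,0,-0.02],[0,0,-0.02],[0,0,-0.02],[0,0,-0.02],[0,0,-0.02],[0,0,-0.02],[0,0,-0.02],[0,0,-0.02],[0,0,-0.02],[0,0,-0.02]], turn=[[0,0,-7.09],[0,0,-7.09],[0,0,-7.09],[0,0,-7.09],[0,0,-7.09],[0,0,-7.09],[0,0,-7.09],[0,0,-7.09],[0,0,-7.09],[0,0,-7.09]], claw=[1,1,1,1,1,1,1,1,1,1])

```text
clock: 0.93
tool_pos: [0.2047, -0.5902, 0.4568]
eef_rot: [-3.141, -0.001, 1.577]
contact_force: [0.0, -1.2, -0.4]
gripper_width: 0.0001
gripper_force: 0.0
```

Run:
```python
import numpy as np, cv2
from scipy import ndimage as nd
d=np.load('side0.npz');P=d['P'];im=d['im'];h=cv2.cvtColor(im,cv2.COLOR_RGB2HSV).astype(int)
m=(h[...,0]>100)&(h[...,0]<125)&(h[...,1]>120)&(P[...,2]>.15)&(P[...,0]>.3)&(P[...,1]>0)
l,c=nd.label(m);k=np.argmax(nd.sum(m,l,range(1,c+1)))+1
q=P[nd.binary_erosion(l==k,iterations=2)]
n=np.linalg.svd(q-q.mean(0),full_matrices=False)[2][2];n*=np.sign(n[2]);print(n,q.mean(0))
print('theta',np.arccos(n[2]),'yaw',np.degrees(np.arctan2(n[0],-n[1])), np.degrees(np.arctan2(-n[0],n[1])))
# outer-face point at hinge height
e=np.array([-n[0],-n[1],0])/np.hypot(n[0],n[1]); up=np.cross(n,np.cross([0,0,1.],n));up/=np.linalg.norm(up)
t=(.182-q.mean(0)[2])/up[2];print('hinge',q.mean(0)+up*t-n*.0025,'edge range',((q-q.mean(0))@up).min(),((q-q.mean(0))@up).max())
for nm,f in(('scene',0),('side',0)):
    P=np.load(nm+'0.npz')['P'];X,Y,Z=P[...,0],P[...,1],P[...,2]
    for a,b in(((.68,.80,-.26,-.15),(.07,.1)),((.68,.80,-.36,-.25),(.026,.045)),((.58,.64,-.15,-.06),(.06,.075))):
        s=(X>a[0])&(X<a[1])&(Y>a[2])&(Y<a[3])&(Z>b[0])&(Z<b[1]);w=P[s];print(nm,len(w),(w.min(0)+w.max(0))/2,w.min(0),w.max(0))
```

```text
[-0.11568511  0.84686693  0.51906971] [0.57454208 0.22234117 0.25969519]
theta 1.0250341416596365 yaw -172.2213336251779 7.778666374822108
hinge [0.56844517 0.2669733  0.18070233] edge range -0.08700456798766444 0.08320244524164847
scene 291 [ 0.75479295 -0.20802288  0.0811548 ] [ 0.71625411 -0.24569928  0.07013   ] [ 0.79333178 -0.17034649  0.09217959]
scene 850 [ 0.73641671 -0.31237479  0.03440052] [ 0.69869511 -0.34946682  0.02615925] [ 0.77413831 -0.27528275  0.04264178]
scene 173 [ 0.60710176 -0.12121986  0.06773991] [ 0.58704139 -0.1447827   0.06076013] [ 0.62716213 -0.09765702  0.0747197 ]
side 269 [ 0.75536587 -0.20435058  0.07922894] [ 0.71732923 -0.24309574  0.07008463] [ 0.79340251 -0.16560541  0.08837324]
side 309 [ 0.7362447  -0.31389421  0.03430246] [ 0.699191   -0.34684161  0.02687916] [ 0.77329841 -0.28094681  0.04172575]
side 116 [ 0.60739511 -0.11055138  0.06678399] [ 0.58917396 -0.13047518  0.06136582] [ 0.62561625 -0.09062758  0.07220216]
```

Call:
apply_moves(slide=[[0.036,0.015,0],[0.036,0.015,0],[0.036,0.015,0],[0.036,0.015,0],[0.036,0.015,0],[0.036,0.015,0],[0.036,0.015,0],[0.036,0.015,0],[0.036,0.015,0],[0.036,0.015,0]], turn=[[0,0,0],[0,0,0],[0,0,0],[0,0,0],[0,0,0],[0,0,0],[0,0,0],[0,0,0],[0,0,0],[0,0,0]], claw=[1,1,1,1,1,1,1,1,1,1])

```text
clock: 1.77
tool_pos: [0.3546, -0.2285, 0.4562]
eef_rot: [-3.141, -0.0, 1.571]
contact_force: [0.8, -0.1, 0.1]
gripper_width: -0.0
gripper_force: 0.0
```

Call:
apply_moves(slide=[[0.036,0.015,0],[0.036,0.015,0],[0.036,0.015,0],[0.036,0.015,0],[0.036,0.015,0],[0.036,0.015,0],[0.036,0.015,0],[0.036,0.015,0],[0.036,0.015,0],[0.036,0.015,0]], turn=[[0,0,0],[0,0,0],[0,0,0],[0,0,0],[0,0,0],[0,0,0],[0,0,0],[0,0,0],[0,0,0],[0,0,0]], claw=[1,1,1,1,1,1,1,1,1,1])

```text
clock: 2.6
tool_pos: [0.5045, 0.1317, 0.456]
eef_rot: [-3.141, 0.0, 1.572]
contact_force: [0.8, -0.7, 0.3]
gripper_width: 0.0002
gripper_force: 0.0
```

Call:
apply_moves(slide=[[0.036,0.015,0],[0.036,0.015,0],[0.036,0.015,0],[0.034,0.015,0],[0,0,0.03],[0,0,0.04],[0,0,0.04],[0,0,0.03],[0,0,0.02],[0,0,0]], turn=[[0,0,0],[0,0,0],[0,0,0],[0,0,0],[0,0,0],[0,0,0],[0,0,0],[0,0,0],[0,0,0],[0,0,0]], claw=[1,1,1,1,1,1,1,1,1,1])

```text
clock: 3.43
tool_pos: [0.5617, 0.2705, 0.2906]
eef_rot: [-3.132, 0.004, 1.571]
contact_force: [-0.2, -0.7, -0.2]
gripper_width: 0.0001
gripper_force: 0.0
```

Call:
apply_moves(slide=[[-0.018,0,0],[-0.018,0,0],[-0.018,0,0],[-0.012,0,0],[-0.012,0,0.003],[-0.008,0,0.009],[-0.007,0,0.01],[-0.006,0,0.01],[-0.006,0,0.011],[-0.004,0,0.011]], turn=[[0,0,0],[0,0,0],[0,0,0],[0,0,0],[0,0,0],[0,0,0],[0,0,0],[0,0,0],[0,0,0],[0,0,0]], claw=[1,1,1,1,1,1,1,1,1,1])

```text
clock: 4.27
tool_pos: [0.5642, 0.1621, 0.2408]
eef_rot: [-3.141, 0.0, 1.571]
contact_force: [0.3, 0.1, 1.4]
gripper_width: 0.0001
gripper_force: 0.6
```

Call:
apply_moves(slide=[[-0.003,0,0.011],[-0.002,0,0.008],[0,0,0.006],[0,0,0.004],[0,0,0.003],[0,0,0]], turn=[[0,0,0],[0,0,0],[0,0,0],[0,0,0],[0,0,0],[0,0,0]], claw=[1,1,1,1,1,1])

```text
clock: 4.77
tool_pos: [0.5644, 0.1579, 0.2103]
eef_rot: [-3.141, 0.0, 1.571]
contact_force: [1.1, -0.5, -0.1]
gripper_width: -0.0002
gripper_force: 0.0
```

Call:
apply_moves(slide=[[0,0,0.002],[0,0,0.002],[0,0,0]], turn=[[0,0,0],[0,0,0],[0,0,0]], claw=[1,1,1])

```text
clock: 5.02
tool_pos: [0.5649, 0.158, 0.2097]
eef_rot: [3.14, -0.0, 1.572]
contact_force: [-10.2, -3.0, 26.3]
gripper_width: 0.0006
gripper_force: 13.1
```

Run:
```python
from h import *
c=grab('side');save(c,'side1.png')
P=c['P'];h=cv2.cvtColor(c['image'],cv2.COLOR_RGB2HSV).astype(int)
m=(h[...,0]>100)&(h[...,0]<125)&(h[...,1]>120)&(P[...,2]>.13)&(P[...,0]>.4)&(P[...,0]<.7)&(P[...,1]>.05)&(P[...,1]<.3)
q=P[m];print(len(q),q.mean(0),q.min(0),q.max(0));A=np.c_[q[:,:2],np.ones(len(q))];print(np.linalg.lstsq(A,q[:,2],rcond=None)[0])
```

```text
4008 [0.58635117 0.194947   0.18804646] [0.44711015 0.08952179 0.16502559] [0.69983258 0.2785019  0.61162555]
[-0.01754106 -0.04462314  0.20703082]
```

Call:
apply_moves(slide=[[0,0,-0.03],[0,0,-0.04],[0,0,-0.04],[0,0,-0.04],[-0.03,0.004,-0.025],[-0.04,0.005,0],[-0.04,0.005,0],[-0.04,0.005,0],[-0.04,0.005,0],[-0.04,0.005,0]], turn=[[0,0,0],[0,0,0],[0,0,0],[0,0,0],[0,0,0],[0,0,0],[0,0,0],[0,0,0],[0,0,0],[0,0,0]], claw=[1,1,1,1,0,0,0,0,0,0])

```text
clock: 5.9
tool_pos: [0.5936, -0.0739, 0.3817]
eef_rot: [3.141, -0.0, 1.572]
contact_force: [0.7, -0.4, 0.6]
gripper_width: 0.0722
gripper_force: 0.0
```

Call:
apply_moves(slide=[[-0.04,0.005,0],[-0.04,0.005,0],[-0.04,0.005,0],[-0.03,0.005,0],[0,0,0]], turn=[[0,0,0],[0,0,0],[0,0,0],[0,0,0],[0,0,0]], claw=[0,0,0,0,0])

```text
clock: 6.32
tool_pos: [0.614, -0.2275, 0.381]
eef_rot: [3.141, 0.002, 1.567]
contact_force: [-0.2, 1.2, 1.2]
gripper_width: 0.0855
gripper_force: 0.0
```

Run:
```python
from h import *
print(state()['tool_pos'])
c=grab('wrist');save(c,'w1.png');np.savez('w1.npz',P=c['P'],im=c['image']);print(c['cw'].round(3))
```

```text
[ 0.61395423 -0.22753303  0.38095244]
[[ 1.    -0.005 -0.     0.614]
 [-0.005 -0.959 -0.285 -0.155]
 [ 0.001  0.285 -0.959  0.499]
 [ 0.     0.     0.     1.   ]]
```

View pics/w1.png

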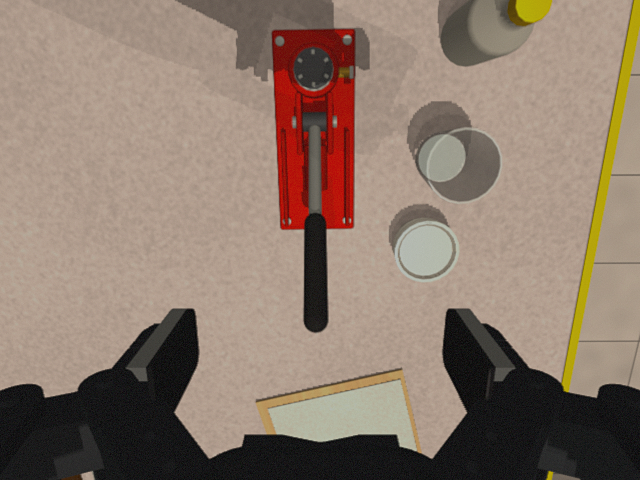

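The wrist view shows the jack from above: saddle at (313,67), plate corners (273,31), (355,29), (353,228), (280,228), and the grip from (315,213) to (316,330).

```bash
cat >> h.py <<'E'
def jackm(P,im):
    h=cv2.cvtColor(im,cv2.COLOR_RGB2HSV).astype(int);H,S,V=h[...,0],h[...,1],h[...,2]
    ok=np.isfinite(P[...,2])
    m=((H<6)|(H>174))&(S>150)&(P[...,2]<.02)&(P[...,2]>.003)&ok
    if m.sum()>50:
        q=P[m];r=cv2.minAreaRect((q[:,:2]*1000).astype(np.float32));print('plate',r)
    m=(V<60)&(P[...,2]>.10)&(P[...,2]<.215)&ok; m[:,:200]=0;m[:,440:]=0
    q=P[m]
    if len(q)>50:
        print('grip',len(q),q.mean(0),q.min(0),q.max(0),'dx/dy',np.polyfit(q[:,1],q[:,0],1))
E
python3 - <<'E'
from h import *
d=np.load('w1.npz');P=d['P'];jackm(P,d['im'])
print('saddle',P[60:75:7,305:321:7].reshape(-1,3).round(4), P[67,292:334:3].round(3).tolist(),P[46:90:4,313].round(3).tolist())
E
```

```text
plate ((607.9254760742188, -177.13983154296875), (88.66887664794922, 220.7340087890625), 0.6187723278999329)
grip 2522 [ 0.60916786 -0.27938685  0.17659705] [ 0.59963651 -0.3173532   0.12843232] [ 0.61870169 -0.23888375  0.21009067] dx/dy [-0.00585294  0.60753263]
saddle [[ 0.5999 -0.1046  0.0687]
 [ 0.6066 -0.1045  0.0676]
 [ 0.6133 -0.1047  0.0684]
 [ 0.5999 -0.111   0.0704]
 [ 0.6065 -0.1109  0.0691]
 [ 0.6132 -0.1109  0.0686]
 [ 0.5997 -0.1171  0.0679]
 [ 0.6065 -0.1171  0.0684]
 [ 0.6132 -0.1172  0.0689]] [[0.586, -0.109, 0.053], [0.59, -0.111, 0.068], [0.593, -0.111, 0.067], [0.596, -0.111, 0.067], [0.599, -0.111, 0.07], [0.602, -0.111, 0.069], [0.605, -0.111, 0.068], [0.607, -0.111, 0.068], [0.61, -0.111, 0.068], [0.613, -0.111, 0.069], [0.616, -0.111, 0.069], [0.619, -0.111, 0.069], [0.622, -0.111, 0.067], [0.625, -0.111, 0.069]] [[0.607, -0.09, 0.055], [0.608, -0.096, 0.069], [0.608, -0.099, 0.069], [0.608, -0.103, 0.069], [0.608, -0.106, 0.068], [0.607, -0.11, 0.069], [0.607, -0.114, 0.069], [0.607, -0.117, 0.069], [0.607, -0.121, 0.068], [0.607, -0.124, 0.069], [0.607, -0.128, 0.069]]
```

Call:
apply_moves(slide=[[-0.005,-0.002,0.032],[-0.005,-0.002,0.032],[-0.004,-0.001,0.031],[0,0,0],[0,0,0],[0,0,0],[0,0,0]], turn=[[0,0,0],[0,0,0],[0,0,0],[0,-5.73,0],[0,-5.73,0],[0,-5.73,0],[0,0,0]], claw=[0,0,0,0,0,0,0])

```text
clock: 6.95
tool_pos: [0.6084, -0.2327, 0.2855]
eef_rot: [-3.14, 0.302, 1.576]
contact_force: [0.3, 0.7, -0.1]
gripper_width: 0.0856
gripper_force: 0.0
```

Run:
```python
from h import *
s=state();print(s['tool_pos'],s['eef_rot'],s['joints'])
c=grab('wrist');jackm(c['P'],c['image'])
T=R.from_euler('xyz',s['eef_rot']).as_matrix()
tgt=np.array([.609,-.279,.166]); print('tool shift',T.T@(tgt-s['tool_pos'])-[0,0,.006])
c=grab('side');P=c['P'];h=cv2.cvtColor(c['image'],cv2.COLOR_RGB2HSV).astype(int)
m=(h[...,0]>100)&(h[...,0]<125)&(h[...,1]>120)&(P[...,2]>.13)&(P[...,2]<.35)&(P[...,0]>.4)&(P[...,0]<.72)&(P[...,1]>.05)&(P[...,1]<.32)
q=P[m];print(len(q),q.min(0),q.max(0));A=np.c_[q[:,:2],np.ones(len(q))];print(np.linalg.lstsq(A,q[:,2],rcond=None)[0])
```

```text
[ 0.60841096 -0.23268339  0.2854886 ] [-3.14002204  0.30219826  1.57591794] [-0.26154118  0.40805562  1.61171241 -0.33470561  1.06596547 -0.1115833 ]
plate ((608.362060546875, -220.47683715820312), (88.94591522216797, 134.0647735595703), 0.5906161665916443)
grip 5158 [ 0.60898376 -0.27712311  0.17421471] [ 0.5993286  -0.31591728  0.13001006] [ 0.61924755 -0.23920165  0.20928938] dx/dy [-0.01085518  0.60597554]
tool shift [-0.0086579   0.00055263  0.12185866]
4465 [0.43550234 0.07582508 0.1475906 ] [0.70014169 0.27855232 0.18976351]
[0.00168571 0.0029921  0.18390199]
```

The lid is measured flat (shut). Now the grip.

Call:
apply_moves(slide=[[-0.0085,0.0005,0.03],[0,0,0.03],[0,0,0.03],[0,0,0.03],[0,0,0.002],[0,0,0],[0,0,0],[0,0,0],[0,0,0],[0,0,0]], turn=[[0,0,0],[0,0,0],[0,0,0],[0,0,0],[0,0,0],[0,0,0],[0,0,0],[0,0,0],[0,0,0],[0,0,0]], claw=[0,0,0,0,0,1,1,1,1,1])

```text
clock: 7.88
tool_pos: [0.61, -0.2804, 0.1741]
eef_rot: [3.139, 0.301, 1.571]
contact_force: [0.2, -0.5, 0.4]
gripper_width: 0.0257
gripper_force: 0.0
```

Run:
```python
from h import *
s=state();print(s['tool_pos'],s['eef_rot'],s['contact_force'],s['gripper_width'],s['gripper_force'])
c=grab('wrist');save(c,'w2.png');np.savez('w2.npz',P=c['P'],im=c['image'])
```

```text
[ 0.61003476 -0.28035534  0.17409736] [3.13894085 0.30067126 1.57087198] [ 0.1567976  -0.51273385  0.35207391] 0.025673699025804336 0.0
```

View pics/w2.png

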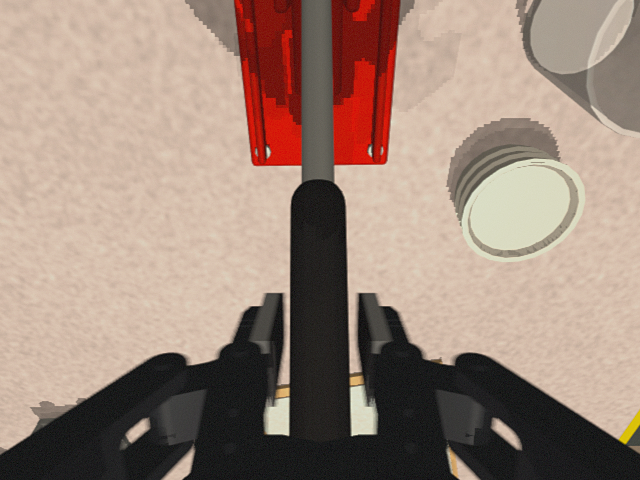

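The picture shows the grip (318,300) centred between the pads, which are still closing.

Call:
apply_moves(slide=[[0,0,0],[0,0,0],[0,0,0]], turn=[[0,0,0],[0,0,0],[0,0,0]], claw=[1,1,1])

```text
clock: 8.18
tool_pos: [0.6097, -0.2803, 0.174]
eef_rot: [3.14, 0.301, 1.571]
contact_force: [-1.3, 1.8, 6.1]
gripper_width: 0.0178
gripper_force: 58.3
```

Call:
apply_moves(slide=[[0.005,-0.0005,-0.0015],[0.0095,-0.0008,-0.003],[0.0095,-0.0008,-0.003],[0.0095,-0.0008,-0.003],[0.0095,-0.0008,-0.003],[0.0095,-0.0008,-0.003],[0.0095,-0.0008,-0.003],[0.0095,-0.0008,-0.003],[0.005,-0.0005,-0.0015],[0,0,0]], turn=[[0,0,0],[0,0,0],[0,0,0],[0,0,0],[0,0,0],[0,0,0],[0,0,0],[0,0,0],[0,0,0],[0,0,0]], claw=[1,1,1,1,1,1,1,1,1,1])

```text
clock: 9.02
tool_pos: [0.6033, -0.2, 0.174]
eef_rot: [3.139, 0.301, 1.572]
contact_force: [-1.1, 0.3, 6.7]
gripper_width: 0.0185
gripper_force: 59.1
```

```bash
cat >> h.py <<'E'
def yellow(P,im):
    h=cv2.cvtColor(im,cv2.COLOR_RGB2HSV).astype(int);H,S=h[...,0],h[...,1]
    m=(H>12)&(H<30)&(S>140)&(P[...,2]>.075)&(P[...,2]<.13)&(P[...,0]<.68)&(P[...,0]>.5)&(P[...,1]>0)
    if m.sum()>30:
        q=P[m];r=cv2.minAreaRect((q[:,:2]*1000).astype(np.float32));print('yellow',m.sum(),q.mean(0).round(4),r)
E
python3 - <<'E'
from h import *
s=state();print(s['tool_pos'],s['eef_rot'],s['contact_force'])
for n in('wrist','side','scene'):
    c=grab(n);print(n);save(c,n+'2.png')
    P=c['P'];jackm(P,c['image'])if n!='wrist' else 0;yellow(P,c['image'])
    X,Y,Z=P[...,0],P[...,1],P[...,2]
    w=P[(X>.56)&(X<.65)&(Y>-.1)&(Y<.02)&(Z>.0655)&(Z<.073)]
    print('saddle',len(w),np.median(w,0) if len(w) else 0,(w.min(0)+w.max(0))/2 if len(w) else 0)
E
```

```text
[ 0.60333514 -0.19998545  0.17398108] [3.13948232 0.30108489 1.57184532] [-1.12230826  0.26694498  6.65237391]
wrist
saddle 0 0 0
side
plate ((592.2821044921875, 118.00827026367188), (309.817138671875, 660.3109130859375), 7.338129997253418)
grip 3305 [0.56521212 0.2205927  0.1473433 ] [-0.63449988 -1.23552649  0.10036825] [0.75559118 0.46612335 0.21483671] dx/dy [0.62694511 0.42691261]
yellow 82 [0.598  0.0408 0.0892] ((596.890625, 40.626426696777344), (60.605735778808594, 13.03016185760498), 7.027928352355957)
saddle 120 [ 0.60223035 -0.03071351  0.06860958] [ 0.60126779 -0.05481222  0.06917942]
scene
plate ((604.4369506835938, -102.91691589355469), (220.691650390625, 89.92396545410156), 89.48859405517578)
grip 1382 [0.57075862 0.15337174 0.16003778] [ 0.39488076 -0.24385815  0.10059927] [0.74811247 0.46306002 0.21470216] dx/dy [-0.12852112  0.59047012]
yellow 581 [0.6001 0.1684 0.0944] ((621.2445678710938, 674.5133666992188), (1299.4749755859375, 71.5431900024414), 87.4275894165039)
saddle 112 [ 0.60159927 -0.03742881  0.06798372] [ 0.60136476 -0.03577994  0.06913675]
```

View pics/wrist2.png

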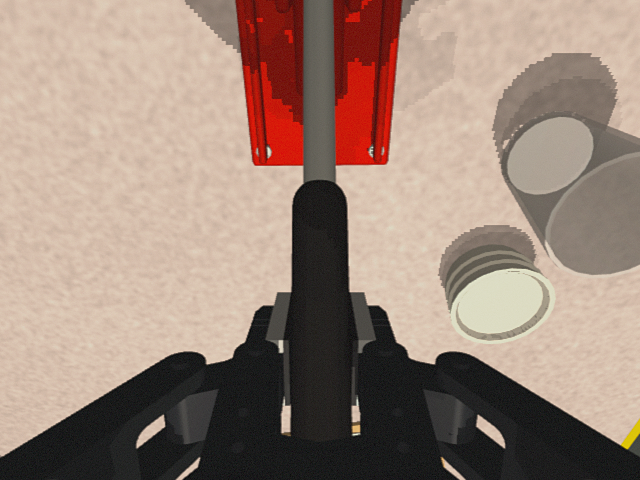

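Call:
apply_moves(slide=[[0.005,-0.0004,-0.0015],[0.0095,-0.0007,-0.003],[0.0095,-0.0007,-0.003],[0.0095,-0.0007,-0.003],[0.0095,-0.0007,-0.003],[0.0095,-0.0007,-0.003],[0.0095,-0.0007,-0.003],[0.0095,-0.0007,-0.003],[0.0095,-0.0007,-0.003],[0.0085,-0.0007,-0.0027]], turn=[[0,0,0],[0,0,0],[0,0,0],[0,0,0],[0,0,0],[0,0,0],[0,0,0],[0,0,0],[0,0,0],[0,0,0]], claw=[1,1,1,1,1,1,1,1,1,1])

```text
clock: 10.0
tool_pos: [0.5964, -0.1073, 0.1742]
eef_rot: [3.14, 0.302, 1.571]
contact_force: [1.0, -7.2, 2.5]
gripper_width: 0.0188
gripper_force: 58.6
```

Call:
apply_moves(slide=[[0.004,0,-0.0012],[0,0,0],[0,0,0],[0,0,0]], turn=[[0,0,0],[0,0,0],[0,0,0],[0,0,0]], claw=[1,1,1,1])

```text
clock: 10.33
tool_pos: [0.5963, -0.1024, 0.174]
eef_rot: [3.14, 0.3, 1.571]
contact_force: [-0.6, -0.4, 5.7]
gripper_width: 0.0183
gripper_force: 59.2
```

Run:
```python
from h import *
s=state();print(s['tool_pos'],s['eef_rot'],s['contact_force'])
c=grab('scene');save(c,'scene3.png');P=c['P'];im=c['image']
h=cv2.cvtColor(im,cv2.COLOR_RGB2HSV).astype(int);H,S=h[...,0],h[...,1]
m=((H<6)|(H>174))&(S>150)&(P[...,2]<.02)&(P[...,2]>.003)
q=P[m]*1000
for lo in(-120,-100,-80,-60,-40,-20,0,20,40,60,80):
    a=q[(q[:,1]>lo)&(q[:,1]<lo+20)]
    if len(a):print(lo,len(a),a[:,0].min().round(),a[:,0].max().round(),a[:,1].min().round(),a[:,1].max().round())
yellow(P[:,:430],im[:,:430])
v=im[170:400,170:430];cv2.imwrite('pics/crop3.png',cv2.resize(v[:,:,::-1],None,fx=2.5,fy=2.5))
```

```text
[ 0.59630172 -0.10237247  0.17400227] [3.14023317 0.30006394 1.57111331] [-0.64250725 -0.4204131   5.7381275 ]
-120 167 555.0 643.0 -117.0 -100.0
-100 214 559.0 642.0 -100.0 -80.0
-80 214 558.0 641.0 -80.0 -60.0
-60 135 559.0 641.0 -60.0 -40.0
-40 136 558.0 642.0 -40.0 -20.0
-20 92 557.0 641.0 -20.0 -0.0
0 100 578.0 640.0 0.0 20.0
20 78 580.0 641.0 20.0 40.0
40 67 611.0 639.0 40.0 59.0
60 28 614.0 639.0 60.0 80.0
80 67 598.0 639.0 81.0 100.0
yellow 529 [0.5948 0.0684 0.092 ] ((599.201904296875, 205.2776336669922), (364.5613708496094, 72.38746643066406), 87.67023468017578)
```

View pics/crop3.png

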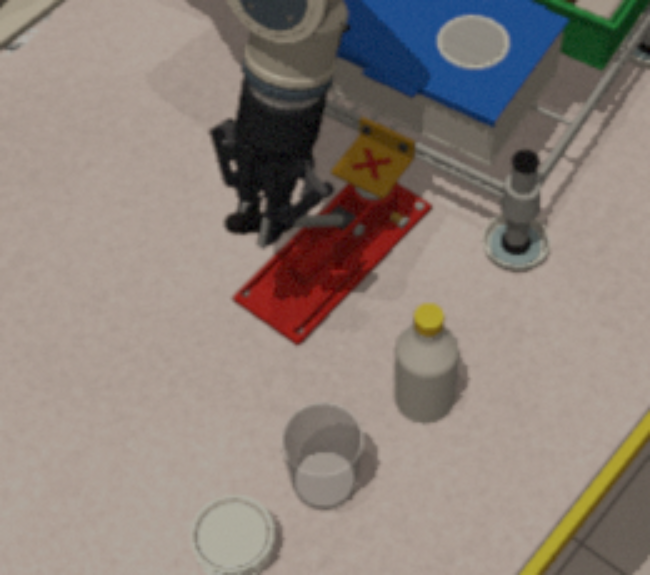

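The crop shows the jack's plate running straight under the yellow plate at (375,165), and the numbers put the saddle within about 3 mm of the pad. Next is the first stroke.

Call:
apply_moves(slide=[[-0.008,0,0.0145],[-0.008,0,0.0145],[-0.008,0,0.0145],[-0.008,0,0.0145],[-0.008,0,0.0145],[-0.008,0,0.0145],[0,0,0],[0,0,0]], turn=[[0,5.5,0],[0,5.5,0],[0,5.5,0],[0,5.5,0],[0,5.5,0],[0,5.5,0],[0,0,0],[0,0,0]], claw=[1,1,1,1,1,1,1,1])

```text
clock: 11.05
tool_pos: [0.5957, -0.1549, 0.0896]
eef_rot: [-3.141, -0.279, 1.567]
contact_force: [-0.8, 3.2, 6.5]
gripper_width: 0.0183
gripper_force: 59.5
```

```bash
cat >> h.py <<'E'
def check(name=None):
    s=state();print(s['clock'],s['tool_pos'].round(4),s['eef_rot'].round(3),s['contact_force'].round(1),s['gripper_force'])
    Rm=R.from_euler('xyz',s['eef_rot']).as_matrix();g=s['tool_pos']+Rm[:,2]*.006-np.array([0,.011,.044]);print('elev',np.arctan2(g[2],-g[1]).round(3),'r',np.hypot(g[1],g[2]).round(4))
    c=grab('scene');P=c['P'];im=c['image']
    h=cv2.cvtColor(im,cv2.COLOR_RGB2HSV).astype(int);H,S,V=h[...,0],h[...,1],h[...,2]
    m=((H<6)|(H>174))&(S>150)&(P[...,2]<.02)&(P[...,2]>.003);q=P[m]*1000
    print('plate rear y',np.percentile(q[:,1],1).round(1),'x rear',[np.percentile(q[(q[:,1]<-60)][:,0],k).round(1) for k in(1,99)],'x mid',[np.percentile(q[(q[:,1]>-60)&(q[:,1]<0)][:,0],k).round(1) for k in(1,99)])
    X,Y,Z=P[...,0],P[...,1],P[...,2]
    m=(H>12)&(H<33)&(S>140)&(X>.55)&(X<.64)&(Y>.02)&(Y<.1)&(Z>.08)&(Z<.14);q=P[m];print('yellow',m.sum(),q.mean(0).round(4),q.min(0).round(3),q.max(0).round(3))
    for k,(x,y) in {'near':(.440,.080),'far':(.738,.122)}.items():
        m=(V<60)&(np.hypot(X-x,Y-y)<.025)&(Z>.13)&(Z<.2);q=P[m];print(k,len(q),q.mean(0).round(4) if len(q) else '',np.percentile(q[:,2],95).round(4) if len(q) else '')
    if name: cv2.imwrite('pics/'+name,cv2.resize(im[120:380,170:470][:,:,::-1],None,fx=2.3,fy=2.3))
E
python3 -c "
from h import *
check()"
```

```text
11.05 [ 0.5957 -0.1549  0.0896] [-3.141 -0.279  1.567] [-0.8  3.2  6.5] 59.52419579029083
elev 0.238 r 0.169
plate rear y -114.5 x rear [np.float64(574.3), np.float64(639.8)] x mid [np.float64(558.4), np.float64(639.9)]
yellow 534 [0.5943 0.0663 0.0919] [0.56  0.026 0.08 ] [0.628 0.099 0.117]
near 67 [0.4415 0.08   0.1459] 0.1514
far 85 [0.7374 0.121  0.1458] 0.1508
```

Call:
apply_moves(slide=[[0.0094,0,-0.0137],[0.0094,0,-0.0137],[0.0094,0,-0.0137],[0.0094,0,-0.0137],[0.0094,0,-0.0137],[0.0094,0,-0.0137],[0,0,0],[0,0,0]], turn=[[0,-5.5,0],[0,-5.5,0],[0,-5.5,0],[0,-5.5,0],[0,-5.5,0],[0,-5.5,0],[0,0,0],[0,0,0]], claw=[1,1,1,1,1,1,1,1])

```text
clock: 11.77
tool_pos: [0.5965, -0.1014, 0.1746]
eef_rot: [3.14, 0.303, 1.574]
contact_force: [1.8, -6.4, 0.3]
gripper_width: 0.0181
gripper_force: 60.7
```

Call:
apply_moves(slide=[[-0.008,0,0.0145],[-0.008,0,0.0145],[-0.008,0,0.0145],[-0.008,0,0.0145],[-0.008,0,0.0145],[-0.008,0,0.0145],[0,0,0],[0,0,0]], turn=[[0,5.5,0],[0,5.5,0],[0,5.5,0],[0,5.5,0],[0,5.5,0],[0,5.5,0],[0,0,0],[0,0,0]], claw=[1,1,1,1,1,1,1,1])

```text
clock: 12.43
tool_pos: [0.5956, -0.1542, 0.0897]
eef_rot: [-3.14, -0.28, 1.568]
contact_force: [-0.9, 5.2, 7.1]
gripper_width: 0.0184
gripper_force: 61.6
```

```bash
python3 -c "
from h import *
check()"
```

```text
12.4333 [ 0.5956 -0.1542  0.0897] [-3.14  -0.28   1.568] [-0.9  5.2  7.1] 61.628397703170776
elev 0.239 r 0.1683
plate rear y -113.5 x rear [np.float64(564.5), np.float64(639.3)] x mid [np.float64(558.6), np.float64(640.1)]
yellow 539 [0.5941 0.0683 0.1022] [0.558 0.028 0.091] [0.629 0.099 0.126]
near 70 [0.4411 0.0837 0.1554] 0.1602
far 81 [0.7367 0.125  0.1553] 0.1597
```

Call:
apply_moves(slide=[[0.0094,0,-0.0137],[0.0094,0,-0.0137],[0.0094,0,-0.0137],[0.0094,0,-0.0137],[0.0094,0,-0.0137],[0.0094,0,-0.0137],[0,0,0],[0,0,0]], turn=[[0,-5.5,0],[0,-5.5,0],[0,-5.5,0],[0,-5.5,0],[0,-5.5,0],[0,-5.5,0],[0,0,0],[0,0,0]], claw=[1,1,1,1,1,1,1,1])

```text
clock: 13.15
tool_pos: [0.5969, -0.101, 0.1751]
eef_rot: [3.139, 0.302, 1.574]
contact_force: [1.8, -4.9, 1.5]
gripper_width: 0.0184
gripper_force: 61.3
```

Call:
apply_moves(slide=[[-0.008,0,0.0145],[-0.008,0,0.0145],[-0.008,0,0.0145],[-0.008,0,0.0145],[-0.008,0,0.0145],[-0.008,0,0.0145],[0,0,0],[0,0,0]], turn=[[0,5.5,0],[0,5.5,0],[0,5.5,0],[0,5.5,0],[0,5.5,0],[0,5.5,0],[0,0,0],[0,0,0]], claw=[1,1,1,1,1,1,1,1])

```text
clock: 13.82
tool_pos: [0.5959, -0.1539, 0.0899]
eef_rot: [-3.141, -0.28, 1.568]
contact_force: [-0.2, 4.8, 5.8]
gripper_width: 0.0182
gripper_force: 61.9
```

```bash
python3 -c "
from h import *
check('crop4.png')"
```

```text
13.8167 [ 0.5959 -0.1539  0.0899] [-3.141 -0.28   1.568] [-0.2  4.8  5.8] 61.897244453430176
elev 0.241 r 0.1681
plate rear y -113.4 x rear [np.float64(560.7), np.float64(640.0)] x mid [np.float64(558.3), np.float64(641.2)]
yellow 527 [0.5933 0.0716 0.1122] [0.555 0.031 0.098] [0.628 0.1   0.139]
near 63 [0.4401 0.0885 0.1642] 0.169
far 81 [0.7358 0.1294 0.1642] 0.1687
```

View pics/crop4.png

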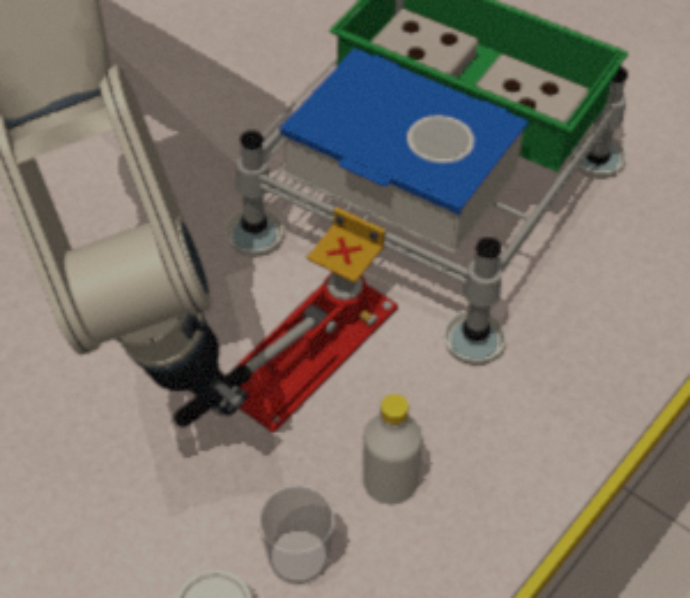

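The crop shows the pad resting on the raised saddle at (345,270), both jack-side posts up about 18 mm, and the lid flat. After a short hold I'll hand in.

Call:
apply_moves(slide=[[0,0,0],[0,0,0],[0,0,0],[0,0,0],[0,0,0],[0,0,0]], turn=[[0,0,0],[0,0,0],[0,0,0],[0,0,0],[0,0,0],[0,0,0]], claw=[1,1,1,1,1,1])

```text
clock: 14.37
tool_pos: [0.5959, -0.1537, 0.0908]
eef_rot: [3.141, -0.277, 1.571]
contact_force: [0.0, 5.3, 4.1]
gripper_width: 0.0181
gripper_force: 61.8
```

```bash
python3 -c "
from h import *
check(); print(job_done())"
```

```text
14.3667 [ 0.5959 -0.1537  0.0908] [ 3.141 -0.277  1.571] [0.  5.3 4.1] 61.80378198623657
elev 0.246 r 0.1682
plate rear y -113.1 x rear [np.float64(571.3), np.float64(640.1)] x mid [np.float64(558.0), np.float64(640.5)]
yellow 531 [0.5935 0.0718 0.1123] [0.557 0.033 0.099] [0.629 0.1   0.138]
near 65 [0.4405 0.0885 0.1641] 0.1675
far 79 [0.7361 0.1295 0.1642] 0.168
the job is handed in; nothing more can be done
None
```

I handed the job in at 14.4 s (the verdict isn't shown): the lid is shut, the saddle is within about 5 mm of the pad's centre, both jack-side feet are about 22 mm above the bench, and the gripper is holding the handle pressed down.

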